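# Fit the turning grip onto the turntable's shaft and pin

### The job

Fit the loose metal turning grip (the oblong plate with the square block on it) back onto the turntable: lower it over the centre shaft, feel for the small pin so that the pin goes into the plate's hole, and press it gently down against the stiff bush until the plate lies fully home, flat on the platter, then let go. Never force it against the turntable, and leave the ramekins, spatula and measuring cups undisturbed.

Things in the scene. Friction and masses are not known exactly. Their poses are not given: they have to be found in the camera images.
- turntable: Round aluminium turntable, fixed in place; origin on its axis at the counter, z up. Platter 350 mm across, flat top 35 mm above the origin, held by a stiff brake (1.2 N m), its angle not measured. It carries four ramekins. The force between grip and turntable must never pass 45 N.
- shaft_tip (a point): Top centre of the fixed upright steel shaft on the turntable's axis: 14 mm across, 50 mm tall above the platter top, its last 4 mm tapering to 8 mm across.
- pin_middle (a point): Point on the platter top, 45 mm along the turntable's x axis: the middle of the arc where the pin may be. The pin itself (steel, 8 mm across, 14 mm tall, last 2 mm tapering to 5 mm) stands 45 mm from the axis, anywhere within 0.6 rad either side of this point; its place is not measured. The point does not move with the pin.
- bush (a joint): Black rubber bush round the foot of the shaft, 26 mm across, standing 8 mm proud of the platter top at the start. Value: how far it has been pushed down, m; at 0.008 it is flush. It slides under about 9 N and stays where it is pushed, so the grip's own weight does not seat it.
- grip: Loose turning grip, about 0.35 kg: steel plate 8 mm thick, 84 mm wide (y), from x = -32 to +62 mm, and on it an aluminium block 36 x 36 mm, top 44 mm above the origin, sides along x and y. Origin in the underside on the axis of the 17 mm bore right through both; z up. Starts flat on the counter; home is 35 mm above the turntable's origin.
- grip_pinhole (a point): Centre of the pin hole in the underside of the grip's plate, 45 mm along +x from the grip's origin; 11 mm across, right through. When home the pin stands 6 mm out of the plate: fingers closed on the block along the grip's y stay clear of it.
- ramekin0: White ceramic ramekin, 72 mm across, 42 mm tall, about 130 mm from the turntable's axis on the platter; origin under its centre. To be left alone.
- ramekin1: White ceramic ramekin, 72 mm across, 42 mm tall, about 130 mm from the turntable's axis on the platter; origin under its centre. To be left alone.
- ramekin2: White ceramic ramekin, 72 mm across, 42 mm tall, about 130 mm from the turntable's axis on the platter; origin under its centre. To be left alone.
- ramekin3: White ceramic ramekin, 72 mm across, 42 mm tall, about 130 mm from the turntable's axis on the platter; origin under its centre. To be left alone.
- spatula: Red silicone spatula lying on the counter; to be left alone.
- cups: Nested stainless measuring cups, 84 mm across, about 55 mm tall, handles to -x; origin under the centre. To be left alone.
Not all that is in view belongs to the job. What is shaped like the grip but orange is not meant.

How it is judged:
On the way, in this order (a step that is already met when the one before it is completed fails the run):
1. the grip is lifted off the counter in the fingers (height (world z) of grip above 0.05 m and contact force between grip and the fingers above 0.5 N), for 0.2 s.
2. the grip is threaded on the shaft, upright (horizontal distance between grip and turntable below 0.004 m and z of grip in the frame of turntable below 0.076 m and angle between grip's own z axis and vertical below 0.12 rad), for 0.1 s.
At the end, for the whole second after the job is handed in: The grip sits over shaft and pin: its origin within 3 mm of the turntable's axis and 2.5 mm of fully home, level within 0.035 rad, pin hole over 35 mm along the turntable's x axis from it, at rest and released; the ramekins stand upright (horizontal distance between grip and turntable below 0.003 m and z of grip in the frame of turntable between 0.032 and 0.0375 m and angle between grip's own z axis and vertical below 0.035 rad and x of grip_pinhole in the frame of turntable above 0.035 m and linear speed of grip below 0.01 m/s and contact force between grip and the fingers below 0.1 N and angle between each of ramekin0, ramekin1, ramekin2, ramekin3's own z axis and vertical below 0.1 rad); the robot touches nothing.
It fails at once if more than 45 N between the grip and the turntable (contact force between grip and turntable above 45 N).
It fails at once if a ramekin is shifted more than 25 mm or tipped (distance of any of ramekin0, ramekin1, ramekin2, ramekin3 from where it was at the start of the episode above 0.025 m or angle between any of ramekin0, ramekin1, ramekin2, ramekin3's own z axis and vertical above 0.3 rad).
It fails at once if the spatula or the measuring cups are shifted more than 25 mm (distance of any of spatula, cups from where it was at the start of the episode above 0.025 m).
It also fails if it takes over 72 s, if anything falls off the work surface, if the arm or the gripper's body presses on something with over 40 N, if the wrist force passes 120 N, or if a joint passes its speed limit or range.

### The arm

A 6-joint arm with a two-finger parallel gripper is mounted at the origin on the work surface. World frame = base frame: x ahead of the robot, y to its left, z up, the work surface at z = 0. Lengths are in m, angles in rad, forces in N, time in s.
With the tool pointing down it reaches from about 0.35 to 0.975 m from the base axis. Payload 4.9 kg.
Tool frame: the origin (TCP) lies at the very end of the fingers, on their centre line; the grasp point (between the pads) lies manip.grip_point_offset behind it (manip.grip_point_offset is the distance from the TCP to the grasp point, in m); z points along the fingers, y is the direction in which the jaws open and shut (so a half turn about z gives the same grasp; the last joint's range is limited). The gripper opens to 85 mm and grips with 20 to 120 N. Pads are 22 mm wide; open, the fingers measure 114 mm over their backs; the gripper's body (76 mm by 85 mm) begins 54 mm behind the grasp point. The pads swing forward as they close: fully open they stand 13 mm farther back than shut.
Start: joints at [1.003, 0.053, 1.613, -0, 1.476, -0.119], TCP at [0.271, 0.563, 0.231] pointing down, gripper open.
Joint ranges: [-3.01, 3.01], [-1.01, 2.22], [0.06, 2.58], [-1.02, 4.17], [0.09, 2.62], [-3.14, 3.14]. Speed limits (rad/s): [2.57, 2.57, 3.14, 3.14, 3.14, 3.14].

### API

Orientations are given as a unit quaternion [w, x, y, z].
In Python, from plant import status, grab_frame, camera_params, ticket, boxes_of, outline_of, manip gives the robot as it stands. The module is installed in compiled form; this text tells all that it offers.
- The arm moves only by the tool play_rows, never from a script. Its argument "deltas" is a list of rows, each a list of 2 entries, a list of its own where there are three numbers: the shift along the world's x, y, z in m, then the turn about the world's z in rad. A call has 1 to 5 rows; each row is the pose to reach, as a shift and turn from the pose commanded when the call began; what a row does not reach only later rows make up. A row lasts 1/8 s, in which the tool goes at most 62.5 mm and 10.7 degrees, less where a joint would pass 70% of its speed; a pose out of reach is approached as far as the arm can. A call with a gripper value outside its range is refused whole. "grip" is the opening, from -1 (shut) to 1 (fully open), set as the call begins (left out, the last holds). The fingers move at their own pace and stop on an object; the grip force is fixed at half the most. Time passes only in rows, so rows that repeat a pose let the fingers close. It gives the time, the measured TCP pose, the force and the opening at its end, in the units of the state.
- status.state(): the state, without advancing time (a new reading comes with each control period).
- grab_frame(name): name is "scene" or "top"; returns (picture, depth): 480x640x3 uint8, blue, green, red; 480x640 float32, m along the optical axis (not along the pixel's ray), 0 where there is no reading.
- camera_params(name): a dict with "mtx" (3x3 intrinsics, pixels), "world_from_camera" (4x4, takes a point from camera to world coordinates). Camera axes: x right, y up, looking along -z (the intrinsics and any distortion apply to the point x, -y, -z); pixel columns grow to the right and rows downward; lengths in m; the calibration is good to about 2 mm. A picture is of the moment at which its call begins. camera_params takes no time and is no camera call.
- ticket.job_done(): hands the job in, once; it reports no verdict.
Trained networks look in the newest picture that a camera, given by its name, has taken for a name from the list of things; names that differ only in an ending like _2 or _b are one class to them, and where a whole thing is asked for, a point or a joint stands for the part that bears it (a point fixed in the world has none). Each returns a list of dicts, best first, with "confidence" (0 to 1); they miss things now and then, are a little off and sometimes report something else, mostly with a low value. They report only what shows in the picture. A call takes as long as a camera call. They do not tell look-alikes from the thing itself.
- boxes_of(camera, name): "box" ([left, top, right, bottom] in pixels, round what is visible of it).
- outline_of(camera, name): "region" (480x640 bool, what is visible of it) and "box" ([left, top, right, bottom] in pixels, round what is visible of it).
The state is a dict: "time": time; "joint_pos": joint angles; "joint_vel": joint speeds; "joint_efforts": joint torques, N m; "tool_pos": TCP position; "tool_rot": TCP orientation; "contact_force": force on the tool from outside, world axes, zero at the start; "ft_torque": the same for the moment, N m; "gripper_width": opening from 0.0 (shut) to 1.0 (fully open).
Only numpy, scipy, OpenCV 4.12 (cv2) and the standard library are available. Lean on these libraries where they do the work, as an engineer would, in place of code of your own. Each camera call takes 0.05 s, during which the arm holds its last target.

## Working session

There is one attempt and no reset: what is moved stays moved. The work goes in short steps, Python scripts to look and compute and a tool call to move; the robot and the scene stay as the last step left them, time stands still between calls to the robot, and variables do not carry over. Pictures are saved under pics/ and viewed, and the job is handed in when it is done.

Besides the shell and the picture viewer there is one more tool, called after "Emit:" as name(argument=value, ...), one argument or row to a line, values as JSON. play_rows: Moves the arm, as the interface text tells. Its arguments: {"type":"object","properties":{"deltas":{"type":"array"},"grip":{"type":"number"}},"required":["deltas"]}

```bash
mkdir -p pics
cat > h.py <<'E'
import numpy as np, cv2
from plant import status, grab_frame, camera_params, ticket, boxes_of, outline_of, manip
def pts(cam,depth):
    p=camera_params(cam);K=np.array(p["mtx"]);T=np.array(p["world_from_camera"])
    v,u=np.mgrid[0:480,0:640]
    x=(u-K[0,2])/K[0,0]*depth;y=(v-K[1,2])/K[1,1]*depth
    P=np.stack([x,-y,-depth,np.ones_like(depth)],-1)@T.T
    return P[...,:3]
def proj(cam,w):
    p=camera_params(cam);K=np.array(p["mtx"]);T=np.linalg.inv(np.array(p["world_from_camera"]))
    c=T@np.append(w,1);q=K@np.array([c[0],-c[1],-c[2]]);return q[:2]/q[2]
E
python3 - <<'E'
from h import *
for c in("scene","top"):
    im,d=grab_frame(c);cv2.imwrite(f"pics/{c}0.png",im);np.save(c+"0.npy",d)
    p=camera_params(c);print(c,p)
    for n in("grip","turntable","spatula","cups","ramekin0","bush"):
        print(n,[(np.round(b["box"]).tolist(),round(b["confidence"],2)) for b in boxes_of(c,n)])
print(manip.grip_point_offset,status.state())
E
```

```text
scene {'mtx': array([[510.56328614,   0.        , 320.82371121],
       [  0.        , 510.56328614, 239.40526692],
       [  0.        ,   0.        ,   1.        ]]), 'world_from_camera': array([[ 6.37820658e-02, -5.41509406e-01,  8.38271681e-01,
         1.40020963e+00],
       [ 9.97963838e-01,  3.44709343e-02, -5.36650123e-02,
        -1.43786149e-01],
       [ 1.64100847e-04,  8.39987689e-01,  5.42605432e-01,
         6.55591446e-01],
       [ 0.00000000e+00,  0.00000000e+00,  0.00000000e+00,
         1.00000000e+00]])}
grip [([173.0, 212.0, 219.0, 242.0], 0.93), ([125.0, 224.0, 162.0, 277.0], 0.71), ([118.0, 298.0, 173.0, 339.0], 0.7), ([252.0, 216.0, 295.0, 242.0], 0.68), ([247.0, 243.0, 305.0, 287.0], 0.56)]
turntable [([339.0, 214.0, 503.0, 311.0], 0.65), ([247.0, 241.0, 306.0, 289.0], 0.2)]
spatula [([213.0, 303.0, 248.0, 417.0], 0.56), ([247.0, 244.0, 302.0, 286.0], 0.37)]
cups [([124.0, 223.0, 165.0, 276.0], 0.9)]
ramekin0 [([436.0, 210.0, 469.0, 236.0], 0.69), ([360.0, 207.0, 386.0, 233.0], 0.65), ([463.0, 251.0, 499.0, 288.0], 0.64), ([370.0, 253.0, 408.0, 288.0], 0.56
[... 1078 characters left out ...]
, 'joint_pos': array([ 1.00298689e+00,  5.26752085e-02,  1.61287660e+00, -3.38808662e-05,
        1.47601057e+00, -1.19016195e-01]), 'joint_vel': array([-8.15369376e-04,  2.10452822e-04,  1.40809826e-04,  4.51515830e-05,
        3.93761259e-04,  1.54061331e-03]), 'joint_efforts': array([-5.19222012e-04, -3.93569005e+01, -3.70362568e+01, -1.52138432e-04,
        5.57752792e-04,  5.21513201e-06]), 'tool_pos': array([0.27118459, 0.56308804, 0.23133295]), 'tool_rot': array([2.09761433e-05, 2.22516589e-01, 9.74928904e-01, 8.57419379e-06]), 'contact_force': array([ 0.01641539, -0.48118896,  0.49746843]), 'ft_torque': array([0.00168095, 0.02047865, 0.02270954]), 'gripper_width': 0.9948701649449154}
```

View pics/scene0.png

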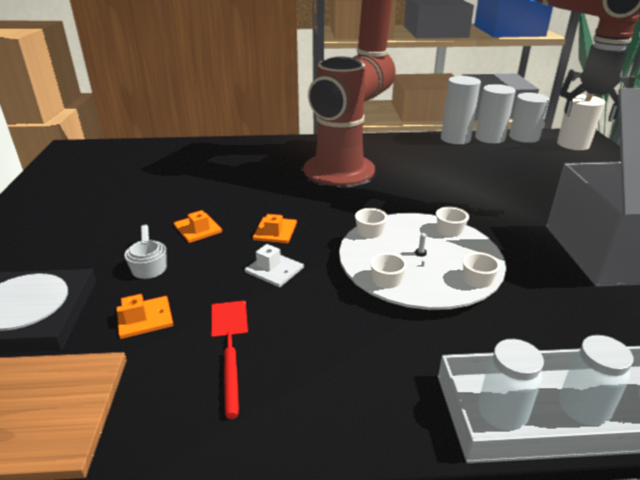

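View pics/top0.png

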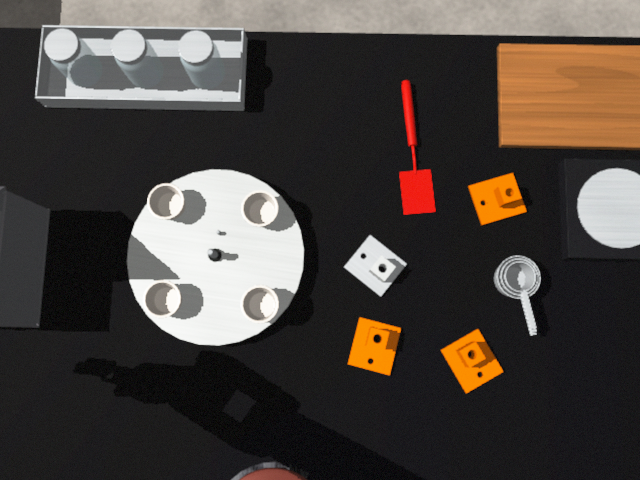

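The grey metal grip is at top (375,266) and scene (273,265). The orange look-alikes, at top (375,346), (472,360) and (497,198), are excluded by colour. The pin shows at top (222,233) and the shaft tip at about (214,254). I'll confirm with enlarged crops and measure.

```bash
cat > m.py <<'E'
from h import *
im=cv2.imread("pics/top0.png");d=np.load("top0.npy");P=pts("top",d)
a=cv2.resize(im[225:305,335:415],None,fx=5,fy=5,interpolation=cv2.INTER_CUBIC)
b=cv2.resize(im[215:275,190:250],None,fx=6.6667,fy=6.6667,interpolation=cv2.INTER_CUBIC)
cv2.imwrite("pics/crop0.png",np.hstack([a,b]))
# grip
sub=np.zeros((480,640),bool);sub[228:303,338:413]=1
z=P[...,2]
print("counter z",np.median(z[300:320,320:340]),"platter z",np.median(z[270:280,200:230]), np.median(z[225:240,190:205]))
for nm,lo,hi in(("plate",.004,.014),("block",.034,.055)):
    m=sub&(z>lo)&(z<hi)&(im.min(2)>60)
    q=P[m][:,:2];print(nm,m.sum(),np.median(P[m][:,2]))
    r=cv2.minAreaRect((q*1000).astype(np.float32));print(r, q.mean(0))
# turntable by platter fit
m=(im.min(2)>150)&(np.abs(z-0.035)<.006);m[:, :110]=0;m[:,320:]=0;m[:160]=0
q=P[m][:,:2];c,r=cv2.minEnclosingCircle((q*1000).astype(np.float32));print("platter",c,r,np.median(z[m]))
for n in [(v,u) for v in range(228,262,1) for u in range(205,230)]:
    if z[n]>.043: print(n,np.round(P[n]*1000),im[n])
E
python3 m.py | head -80
```

```text
counter z 0.0005349163460779405 platter z 0.03521043655783074 0.03488769017245774
plate 1526 0.00859177869095562
((499.0703430175781, -188.82333374023438), (95.93092346191406, 87.43778228759766), 52.17805480957031) [ 0.49934282 -0.18613733]
block 305 0.044749869925579944
((489.26177978515625, -201.50137329101562), (35.82683563232422, 36.99611282348633), 52.04175567626953) [ 0.48870083 -0.20111225]
platter (507.979736328125, 126.88948059082031) 174.71441650390625 0.03527889935721329
(231, 217) [553. 123.  52.] [224 224 221]
(231, 218) [554. 121.  49.] [205 204 198]
(231, 219) [554. 119.  50.] [151 150 147]
(231, 220) [554. 118.  47.] [162 166 164]
(232, 217) [552. 123.  48.] [220 217 214]
(232, 218) [552. 121.  50.] [198 199 193]
(232, 219) [552. 119.  48.] [143 142 137]
(232, 220) [552. 117.  49.] [92 92 91]
(233, 217) [550. 123.  48.] [194 195 191]
(233, 218) [550. 121.  50.] [151 152 149]
(233, 219) [551. 119.  46.] [107 108 105]
(233, 220) [551. 118.  44.] [90 91 89]
(234, 218) [548. 121.  48.] [171 174 172]
(234, 219) [548. 119.  48.] [131 132 131]
(249, 210) [514. 128.  82.] [17
[... 1692 characters left out ...]
6.  85.] [188 187 184]
(253, 212) [506. 124.  86.] [125 125 123]
(253, 213) [506. 123.  81.] [87 87 86]
(253, 214) [506. 120.  84.] [88 87 87]
(253, 215) [507. 120.  73.] [85 85 84]
(253, 216) [509. 120.  63.] [87 87 85]
(253, 217) [511. 121.  47.] [65 65 66]
(253, 219) [511. 118.  44.] [21 22 21]
(253, 220) [512. 116.  43.] [33 32 34]
(254, 208) [504. 131.  84.] [176 177 174]
(254, 209) [504. 130.  83.] [169 170 165]
(254, 210) [504. 127.  85.] [168 167 164]
(254, 211) [503. 125.  89.] [136 137 131]
(254, 212) [504. 124.  86.] [99 97 97]
(254, 213) [504. 121.  88.] [86 87 85]
(254, 214) [505. 121.  80.] [86 87 85]
(254, 215) [505. 120.  76.] [86 86 85]
(254, 216) [507. 120.  63.] [86 87 85]
```

View pics/crop0.png

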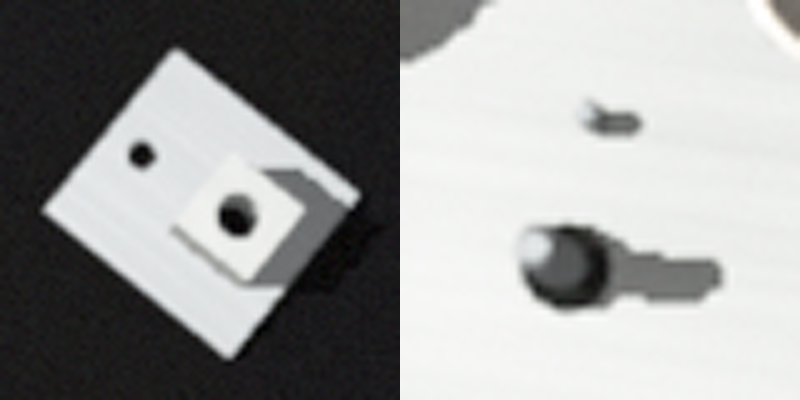

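```bash
cat >> h.py <<'E'
def ray(cam,u,v,z):
    p=camera_params(cam);K=np.array(p["mtx"]);T=np.array(p["world_from_camera"])
    r=T[:3,:3]@np.array([(u-K[0,2])/K[0,0],-(v-K[1,2])/K[1,1],-1]);o=T[:3,3]
    return o+r*(z-o[2])/r[2]
E
python3 - <<'E'
from h import *
h=ray("top",363.0,255.4,.008);b=ray("top",382.2,267.5,.044)
s=ray("top",210.2,251.0,.085);p=ray("top",218.2,231.6,.049)
print("hole",h,"bore",b,np.linalg.norm((h-b)[:2]),np.arctan2(*(h-b)[1::-1]))
print("shaft",s,"pin",p,np.linalg.norm((p-s)[:2]),np.arctan2(*(p-s)[1::-1]))
im=cv2.imread("pics/scene0.png")
print(proj("scene",s),proj("scene",p),proj("scene",b))
a=cv2.resize(im[220:280,390:450],None,fx=6.6667,fy=6.6667,interpolation=cv2.INTER_CUBIC)
c=cv2.resize(im[235:295,245:305],None,fx=6.6667,fy=6.6667,interpolation=cv2.INTER_CUBIC)
cv2.imwrite("pics/crop1.png",np.hstack([a,c]))
# grip rect via scene
d=np.load("scene0.npy");P=pts("scene",d);z=P[...,2]
sub=np.zeros((480,640),bool);sub[235:295,242:310]=1
m=sub&(z>.034)&(z<.055);m&=np.abs(z-.0445)<.003
print(cv2.minAreaRect((P[m][:,:2]*1000).astype(np.float32)),np.median(z[m]))
E
```

```text
hole [ 0.5177658  -0.16472319  0.008     ] bore [ 0.49035013 -0.199938    0.044     ] 0.044628481111114414 0.9092868153894786
shaft [0.50956371 0.12732625 0.085     ] pin [0.55283031 0.1206393  0.049     ] 0.04378029336564281 -0.15333888300046522
[422.70167271 233.51704066] [422.45521808 259.53895931] [267.42132361 250.14809397]
((491.4547119140625, -200.99014282226562), (38.57419967651367, 39.616573333740234), 52.08938217163086) 0.042913684748170144
```

View pics/crop1.png

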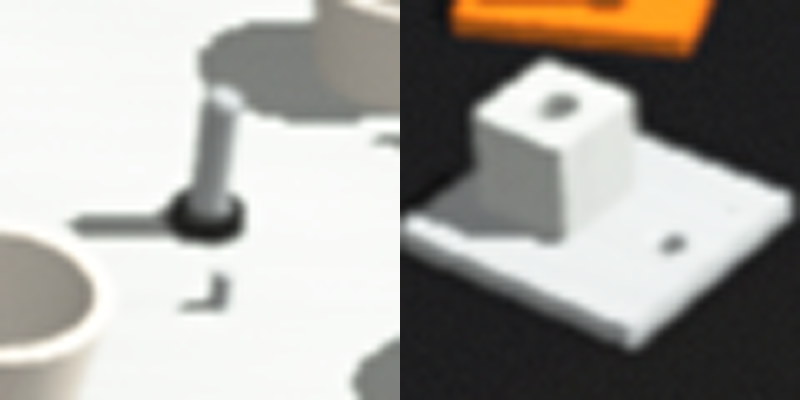

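Both cameras agree: shaft at (0.509, 0.127), pin direction about -0.15 rad, grip bore at (0.490, -0.200) with yaw 0.909. The crop shows the grey metal plate and block, so this is the grip meant. I'll turn -1.78 and move above it.

Emit:
play_rows(
  deltas=[
    [[0.016,-0.055,0],-0.14],
    [[0.032,-0.11,0],-0.28],
    [[0.048,-0.165,0],-0.42],
    [[0.064,-0.22,0],-0.56],
    [[0.08,-0.275,0],-0.7],
  ],
  grip=1,
)

```text
time: 1.32
tool_pos: [0.3514, 0.2865, 0.2315]
tool_rot: [0.0, 0.545, 0.838, 0.0]
contact_force: [0.9, 0.0, -0.1]
gripper_width: 0.997
```

Emit:
play_rows(
  deltas=[
    [[0.016,-0.055,0],-0.14],
    [[0.032,-0.11,0],-0.28],
    [[0.048,-0.165,0],-0.42],
    [[0.064,-0.22,0],-0.56],
    [[0.08,-0.275,0],-0.7],
  ],
)

```text
time: 1.95
tool_pos: [0.4315, 0.0112, 0.2318]
tool_rot: [0.001, 0.8, 0.6, 0.001]
contact_force: [0.8, 0.2, 0.6]
gripper_width: 1.003
```

Emit:
play_rows(
  deltas=[
    [[0.015,-0.055,0],-0.14],
    [[0.03,-0.11,-0.02],-0.28],
    [[0.045,-0.165,-0.06],-0.383],
    [[0.059,-0.2135,-0.11],-0.383],
    [[0.059,-0.2135,-0.13],-0.383],
  ],
)

```text
time: 2.58
tool_pos: [0.4899, -0.2026, 0.0995]
tool_rot: [-0.0, 0.899, 0.438, -0.0]
contact_force: [-0.6, 0.7, 0.5]
gripper_width: 0.998
```

Emit:
play_rows(
  deltas=[
    [[0,0,-0.04],0],
    [[0,0,-0.07],0],
    [[0,0,-0.087],0],
    [[0,0,-0.087],0],
  ],
)

```text
time: 3.08
tool_pos: [0.4894, -0.1999, 0.0133]
tool_rot: [-0.001, 0.898, 0.439, -0.001]
contact_force: [0.8, -0.3, -0.2]
gripper_width: 1.004
```

Run:
```python
from h import *
im,d=grab_frame("scene");print(status.state()["tool_pos"])
im2,_=grab_frame("top")
cv2.imwrite("pics/s1.png",np.hstack([cv2.resize(im[180:300,215:335],(400,400),interpolation=2),cv2.resize(im2[215:315,325:425],(400,400),interpolation=2)]))
```

```text
[ 0.49046633 -0.20049891  0.01468825]
```

View pics/s1.png

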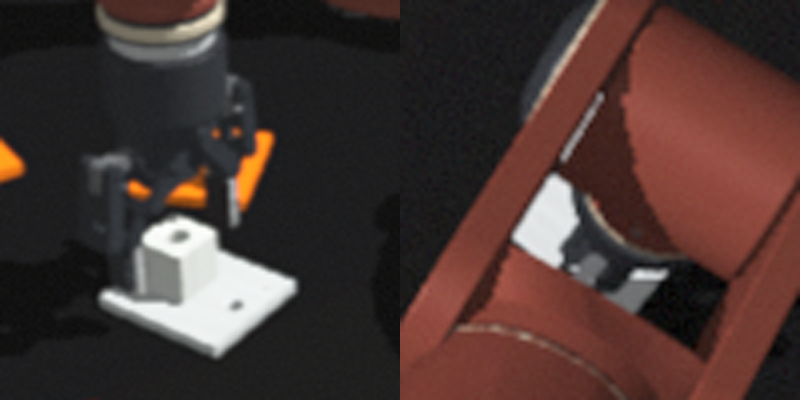

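The left picture shows the open fingers straddling the block along the grip's y, with block and bore at about (180,240). Closing now.

Emit:
play_rows(
  deltas=[
    [[0,0,0],0],
    [[0,0,0],0],
    [[0,0,0],0],
    [[0,0,0],0],
    [[0,0,0],0],
  ],
  grip=-1,
)

```text
time: 3.8
tool_pos: [0.4908, -0.2007, 0.0152]
tool_rot: [0.0, 0.898, 0.439, 0.0]
contact_force: [-1.1, 0.1, 5.2]
gripper_width: 0.413
```

Emit:
play_rows(
  deltas=[
    [[0,0,0],0],
    [[0,0,0.01],0],
    [[0,0,0.05],0],
    [[0,0,0.1],0],
    [[0,0,0.15],0],
  ],
)

```text
time: 4.42
tool_pos: [0.489, -0.1998, 0.1645]
tool_rot: [-0.001, 0.898, 0.439, -0.001]
contact_force: [0.6, -0.3, -3.9]
gripper_width: 0.41
```

Emit:
play_rows(
  deltas=[
    [[0,0,0],0],
    [[0,0,0],0],
    [[0,0,0],0],
  ],
)

```text
time: 4.8
tool_pos: [0.4885, -0.1994, 0.1612]
tool_rot: [-0.002, 0.898, 0.439, -0.002]
contact_force: [-0.5, 0.7, -3.6]
gripper_width: 0.409
```

Emit:
play_rows(
  deltas=[
    [[0.004,0.05,0],-0.17],
    [[0.008,0.11,0],-0.34],
    [[0.012,0.17,0],-0.51],
    [[0.015,0.23,0],-0.68],
    [[0.018,0.28,0],-0.85],
  ],
)

```text
time: 5.42
tool_pos: [0.5068, 0.0758, 0.1621]
tool_rot: [-0.0, 0.999, 0.037, -0.002]
contact_force: [0.1, -1.3, -3.0]
gripper_width: 0.409
```

Emit:
play_rows(
  deltas=[
    [[0.001,0.03,0],-0.12],
    [[0.001,0.048,0],-0.212],
    [[0.001,0.048,-0.02],-0.212],
    [[0.001,0.048,-0.025],-0.212],
    [[0.001,0.048,-0.025],-0.212],
  ],
)

```text
time: 6.05
tool_pos: [0.508, 0.1211, 0.1373]
tool_rot: [0.0, 0.998, -0.067, -0.002]
contact_force: [-0.6, 0.5, -3.2]
gripper_width: 0.408
```

```bash
cat > look.py <<'E'
from h import *
import sys
n=sys.argv[1]
im,d=grab_frame("scene");np.save(n+"s.npy",d);cv2.imwrite(f"pics/{n}full.png",im)
im2,d2=grab_frame("top");np.save(n+"t.npy",d2);cv2.imwrite(f"pics/{n}topfull.png",im2)
s=status.state();print({k:np.round(s[k],4).tolist() for k in("time","tool_pos","tool_rot","contact_force","ft_torque","gripper_width")})
cv2.imwrite(f"pics/{n}.png",np.hstack([cv2.resize(im[190:290,375:475],(400,400),interpolation=2),cv2.resize(im2[205:305,165:265],(400,400),interpolation=2)]))
E
python3 look.py a
```

```text
{'time': 6.15, 'tool_pos': [0.5092, 0.1213, 0.1392], 'tool_rot': [0.0001, 0.9978, -0.0667, -0.0001], 'contact_force': [0.6935, -0.38, -2.9646], 'ft_torque': [-0.0303, 0.0384, -0.008], 'gripper_width': 0.4103}
```

View pics/a.png

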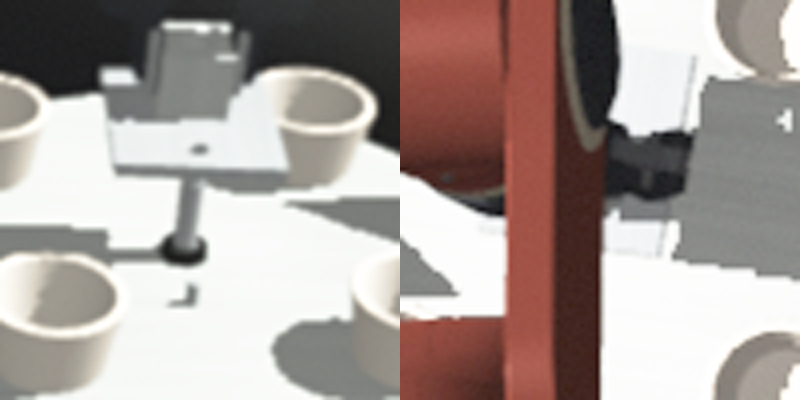

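```bash
cat > g.py <<'E'
from h import *
import sys
n=sys.argv[1]; cx,cy=float(sys.argv[2]),float(sys.argv[3])
d=np.load(n+"s.npy");P=pts("scene",d);z=P[...,2]
sub=np.zeros((480,640),bool);sub[190:250,395:455]=1
zt=float(sys.argv[4])
m=sub&(np.abs(z-zt)<.005)
# keep connected comp
k,l,st,_=cv2.connectedComponentsWithStats(m.astype(np.uint8));i=1+np.argmax(st[1:,4]);m=l==i
q=P[m];print(m.sum(),np.median(q[:,2]))
r=cv2.minAreaRect((q[:,:2]*1000).astype(np.float32));print(r)
A=np.c_[q[:,:2],np.ones(len(q))];c=np.linalg.lstsq(A,q[:,2],rcond=None)[0];print("tilt",c)
print(cv2.boxPoints(r))
h=ray("scene",cx,cy,np.median(q[:,2]));print("hole",h)
E
python3 g.py a 424.25 226.75 0.133
```

```text
586 0.1290536469763352
((524.2904052734375, 117.91432189941406), (84.21619415283203, 98.02562713623047), 82.72376251220703)
tilt [-0.01157332  0.00179841  0.13555405]
[[470.33917  82.35295]
 [567.5754   69.93768]
 [578.24164 153.4757 ]
 [481.00543 165.89096]]
hole [0.55374167 0.11524837 0.12905365]
```

Emit:
play_rows(
  deltas=[
    [[0,0.0065,0],-0.02],
    [[0,0.0065,-0.015],-0.02],
    [[0,0.0065,-0.028],-0.02],
    [[0,0.0065,-0.03],-0.02],
    [[0,0.0065,-0.03],-0.02],
  ],
)

```text
time: 6.78
tool_pos: [0.5089, 0.1284, 0.1087]
tool_rot: [0.0, 0.997, -0.076, -0.0]
contact_force: [0.6, 1.0, -3.9]
gripper_width: 0.413
```

```bash
python3 look.py b
```

```text
{'time': 6.875, 'tool_pos': [0.5095, 0.1285, 0.1097], 'tool_rot': [-0.0001, 0.9971, -0.0763, 0.0004], 'contact_force': [0.7476, -0.7259, -3.4494], 'ft_torque': [-0.0087, 0.0556, -0.0325], 'gripper_width': 0.4092}
```

View pics/b.png

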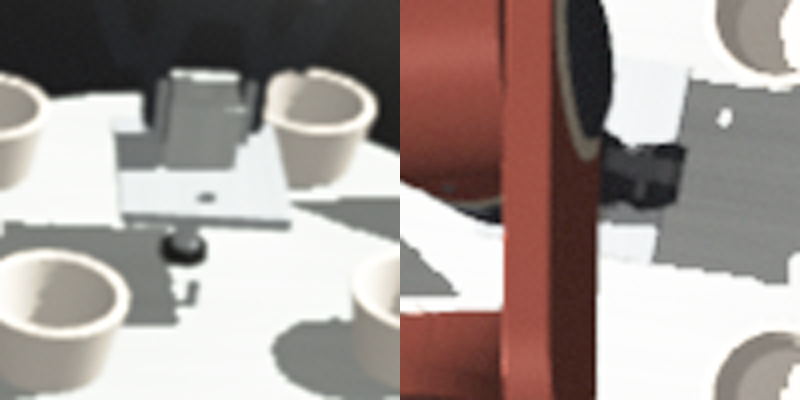

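```bash
sed -i 's/sub\[190:250/sub[195:255/' g.py; python3 g.py b 426.25 238.75 0.1005; python3 -c "
from h import *
print(ray('scene',423.2,233.3,.085),ray('scene',422.5,259.7,.049))"
```

```text
837 0.10004219594257202
((526.5780029296875, 124.57723236083984), (84.1929702758789, 97.80032348632812), 81.49851989746094)
tilt [-0.01438952  0.0045803   0.10712759]
[[471.99182   90.172455]
 [568.7175    75.71414 ]
 [581.1642   158.98201 ]
 [484.43848  173.44032 ]]
hole [0.55297781 0.12273599 0.1000422 ]
[0.50878629 0.12856749 0.085     ] [0.55340587 0.12059841 0.049     ]
```

Emit:
play_rows(
  deltas=[
    [[0,0,-0.003],0],
    [[0,0,-0.006],0],
    [[0,0,-0.008],0],
    [[0,0,-0.01],0],
  ],
)

```text
time: 7.38
tool_pos: [0.5091, 0.1284, 0.0991]
tool_rot: [0.0, 0.997, -0.076, -0.0]
contact_force: [-0.2, -1.4, -3.1]
gripper_width: 0.415
```

Emit:
play_rows(
  deltas=[
    [[0,0,-0.001],0],
    [[0,0,-0.002],0],
    [[0,0,-0.003],0],
    [[0,0,-0.004],0],
    [[0,0,-0.004],0],
  ],
)

```text
time: 8.0
tool_pos: [0.5091, 0.1284, 0.0952]
tool_rot: [0.0, 0.997, -0.076, -0.0]
contact_force: [-0.3, -0.2, -3.3]
gripper_width: 0.413
```

Emit:
play_rows(
  deltas=[
    [[0,0,-0.002],0],
    [[0,0,-0.004],0],
    [[0,0,-0.006],0],
    [[0,0,-0.008],0],
    [[0,0,-0.008],0],
  ],
)

```text
time: 8.62
tool_pos: [0.509, 0.1284, 0.087]
tool_rot: [0.0, 0.997, -0.076, -0.0]
contact_force: [-0.3, -0.3, -4.0]
gripper_width: 0.412
```

```bash
python3 look.py c
```

```text
{'time': 8.725, 'tool_pos': [0.5092, 0.1284, 0.0873], 'tool_rot': [0.0, 0.9971, -0.0763, -0.0], 'contact_force': [-0.2761, -0.2611, -3.6333], 'ft_torque': [0.0015, 0.0136, 0.001], 'gripper_width': 0.4078}
```

View pics/c.png

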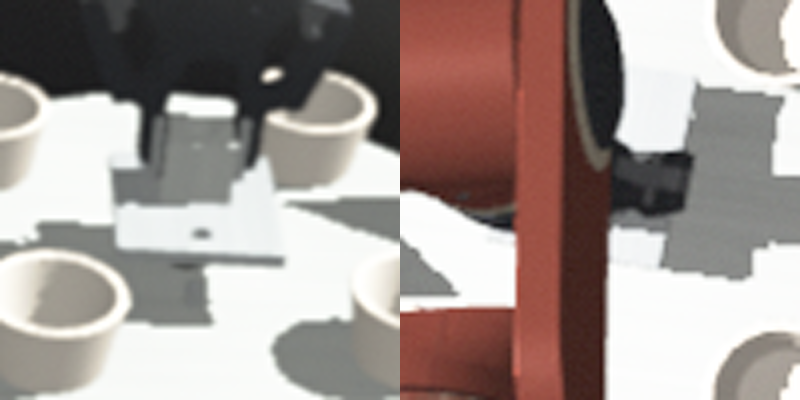

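The grip is threaded on the shaft with no contact force. Next I'll go down to just above the pin's height.

Emit:
play_rows(
  deltas=[
    [[0,0,-0.003],0],
    [[0,0,-0.006],0],
    [[0,0,-0.009],0],
    [[0,0,-0.012],0],
    [[0,0,-0.014],0],
  ],
)

```text
time: 9.35
tool_pos: [0.509, 0.1284, 0.073]
tool_rot: [0.0, 0.997, -0.076, -0.0]
contact_force: [-0.2, -0.5, -3.8]
gripper_width: 0.41
```

Emit:
play_rows(
  deltas=[
    [[0,0,-0.001],0],
    [[0,0,-0.002],0],
    [[0,0,-0.003],0],
    [[0,0,-0.004],0],
    [[0,0,-0.004],0],
  ],
)

```text
time: 9.98
tool_pos: [0.5091, 0.1284, 0.0692]
tool_rot: [0.0, 0.997, -0.076, -0.0]
contact_force: [-0.2, 0.7, -3.3]
gripper_width: 0.409
```

```bash
python3 look.py d
```

```text
{'time': 10.075, 'tool_pos': [0.5092, 0.1285, 0.0694], 'tool_rot': [-0.0, 0.9971, -0.0762, 0.0], 'contact_force': [-0.2359, -0.1229, -3.4435], 'ft_torque': [-0.0253, -0.0011, 0.0226], 'gripper_width': 0.4123}
```

View pics/d.png

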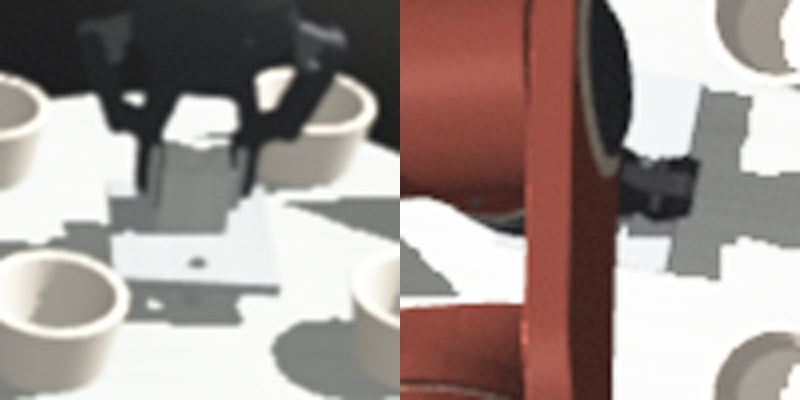

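```bash
sed -i 's/sub\[195:255/sub[215:275/' g.py; python3 g.py d 424.0 255.0 0.061
python3 - <<'E'
from h import *
im=cv2.imread("pics/dfull.png")
cv2.imwrite("pics/d2.png",cv2.resize(im[240:275,395:455],None,fx=12,fy=12,interpolation=2))
E
```

```text
821 0.060372434351166904
((526.21826171875, 124.77125549316406), (84.8243179321289, 95.32755279541016), 80.75730895996094)
tilt [-0.01239969  0.00448831  0.06648436]
[[472.3612   90.56534]
 [566.4511   75.25415]
 [580.0753  158.97717]
 [485.9854  174.28836]]
hole [0.55294841 0.12257585 0.06037243]
```

View pics/d2.png

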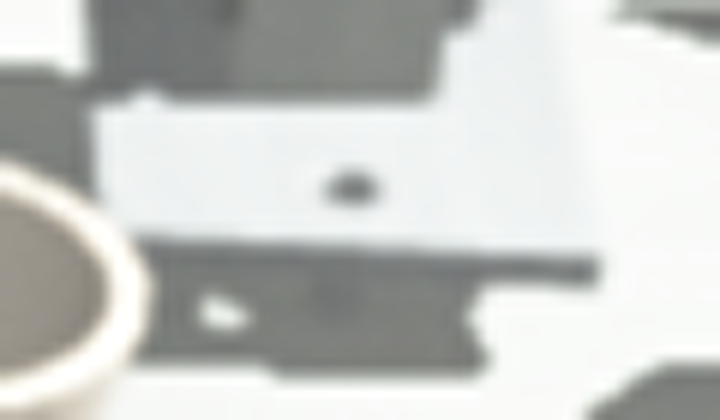

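The hole sits about 1–2 mm to +y of the pin, so I'll turn -0.02 and feel downward.

Emit:
play_rows(
  deltas=[
    [[0,0,0],-0.02],
    [[0,0,-0.001],-0.02],
    [[0,0,-0.002],-0.02],
    [[0,0,-0.003],-0.02],
    [[0,0,-0.003],-0.02],
  ],
)

```text
time: 10.7
tool_pos: [0.509, 0.1284, 0.0661]
tool_rot: [0.0, 0.996, -0.086, -0.0]
contact_force: [0.4, 0.0, -3.9]
gripper_width: 0.409
```

Emit:
play_rows(
  deltas=[
    [[0,0,-0.0005],0],
    [[0,0,-0.001],0],
    [[0,0,-0.001],0],
  ],
)

```text
time: 11.08
tool_pos: [0.5091, 0.1285, 0.0652]
tool_rot: [0.0, 0.996, -0.086, -0.0]
contact_force: [-0.4, 0.1, -3.0]
gripper_width: 0.409
```

Emit:
play_rows(
  deltas=[
    [[0,0,-0.0005],0],
    [[0,0,-0.001],0],
    [[0,0,-0.001],0],
  ],
)

```text
time: 11.45
tool_pos: [0.5091, 0.1284, 0.0643]
tool_rot: [0.0, 0.996, -0.086, -0.0]
contact_force: [0.3, -0.1, -3.9]
gripper_width: 0.411
```

Emit:
play_rows(
  deltas=[
    [[0,0,-0.0005],0],
    [[0,0,-0.001],0],
    [[0,0,-0.001],0],
  ],
)

```text
time: 11.82
tool_pos: [0.5091, 0.1284, 0.0632]
tool_rot: [0.0, 0.996, -0.086, -0.0]
contact_force: [-0.3, 0.0, -3.2]
gripper_width: 0.411
```

Emit:
play_rows(
  deltas=[
    [[0,0,-0.0005],0],
    [[0,0,-0.001],0],
    [[0,0,-0.001],0],
  ],
)

```text
time: 12.2
tool_pos: [0.5091, 0.1285, 0.0622]
tool_rot: [-0.0, 0.996, -0.086, -0.0]
contact_force: [0.4, -0.4, -2.7]
gripper_width: 0.411
```

Emit:
play_rows(
  deltas=[
    [[0,0,-0.0005],0],
    [[0,0,-0.001],0],
    [[0,0,-0.001],0],
  ],
)

```text
time: 12.58
tool_pos: [0.5091, 0.1285, 0.0613]
tool_rot: [-0.0, 0.996, -0.086, -0.0]
contact_force: [-0.3, 0.3, -3.5]
gripper_width: 0.41
```

Emit:
play_rows(
  deltas=[
    [[0,0,-0.0005],0],
    [[0,0,-0.001],0],
    [[0,0,-0.001],0],
  ],
)

```text
time: 12.95
tool_pos: [0.5091, 0.1285, 0.0603]
tool_rot: [-0.0, 0.996, -0.086, -0.0]
contact_force: [0.6, 0.8, -3.3]
gripper_width: 0.41
```

Emit:
play_rows(
  deltas=[
    [[0,0,-0.0005],0],
    [[0,0,-0.001],0],
    [[0,0,-0.001],0],
  ],
)

```text
time: 13.32
tool_pos: [0.5092, 0.1285, 0.0593]
tool_rot: [-0.0, 0.996, -0.086, 0.0]
contact_force: [-0.1, 1.9, -2.3]
gripper_width: 0.409
```

Emit:
play_rows(
  deltas=[
    [[0,0,-0.0005],0],
    [[0,0,-0.001],0],
    [[0,0,-0.001],0],
  ],
)

```text
time: 13.7
tool_pos: [0.5092, 0.1285, 0.0583]
tool_rot: [-0.0, 0.996, -0.086, 0.0]
contact_force: [0.8, 2.8, -2.5]
gripper_width: 0.412
```

```bash
python3 look.py e
python3 - <<'E'
from h import *
im=cv2.imread("pics/efull.png")
cv2.imwrite("pics/e2.png",cv2.resize(im[230:285,395:455],None,fx=10,fy=10,interpolation=2))
E
```

```text
{'time': 13.8, 'tool_pos': [0.5092, 0.1285, 0.0583], 'tool_rot': [-0.0001, 0.9963, -0.0862, 0.0], 'contact_force': [-0.0689, 1.0624, -2.6197], 'ft_torque': [0.4077, 0.1181, 0.104], 'gripper_width': 0.4118}
```

View pics/e2.png

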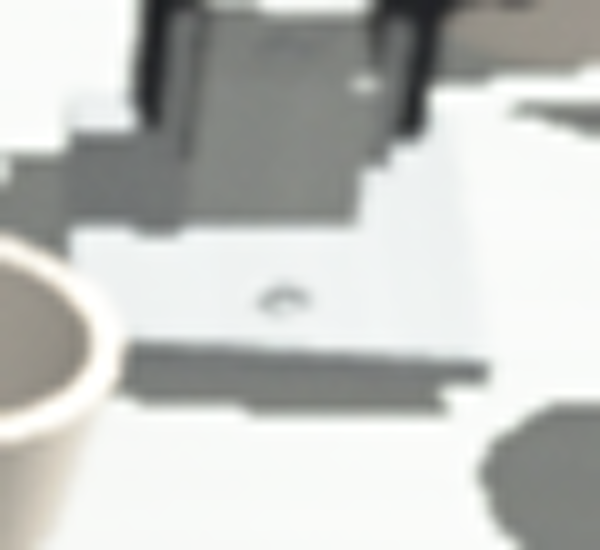

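The pin shows inside the hole at crop (285,300). The small side force and +z moment mean it rubs on the -y turn side, so I'll turn +0.015 and keep lowering.

Emit:
play_rows(
  deltas=[
    [[0,0,0],0.015],
    [[0,0,0],0.015],
    [[0,0,0],0.015],
  ],
)

```text
time: 14.18
tool_pos: [0.5092, 0.1282, 0.0582]
tool_rot: [0.0, 0.997, -0.079, 0.0]
contact_force: [0.6, -1.0, -3.1]
gripper_width: 0.412
```

```bash
python3 -c "
from h import *
s=status.state();print(s['tool_pos'],s['contact_force'],s['ft_torque'])"
```

```text
[0.50919558 0.12816893 0.05824039] [ 0.58958389 -0.9632168  -3.06243594] [ 0.00997347  0.02506219 -0.01144961]
```

Emit:
play_rows(
  deltas=[
    [[0,0,-0.0005],0],
    [[0,0,-0.001],0],
    [[0,0,-0.001],0],
  ],
)

```text
time: 14.55
tool_pos: [0.5094, 0.1282, 0.0581]
tool_rot: [0.0, 0.997, -0.079, 0.0]
contact_force: [-3.2, -1.5, 5.6]
gripper_width: 0.412
```

Emit:
play_rows(
  deltas=[
    [[0,0,-0.0005],0],
    [[0,0,-0.001],0],
    [[0,0,-0.001],0],
  ],
)

```text
time: 14.92
tool_pos: [0.5094, 0.1282, 0.057]
tool_rot: [0.0, 0.997, -0.079, 0.0]
contact_force: [-3.9, -2.9, 5.4]
gripper_width: 0.41
```

```bash
python3 -c "
from h import *
s=status.state();print(s['tool_pos'],s['contact_force'],s['ft_torque'])"
```

```text
[0.50936286 0.12821036 0.05700201] [-3.89301845 -2.86602264  5.40023222] [-0.39530661  0.76116865 -0.02511151]
```

Bush contact came at TCP z 0.058, and it slides at about 9 N. Home is therefore at about 0.050.

Emit:
play_rows(
  deltas=[
    [[-0.0004,-0.0003,-0.0005],0],
    [[-0.0004,-0.0003,-0.001],0],
    [[-0.0004,-0.0003,-0.001],0],
  ],
)

```text
time: 15.3
tool_pos: [0.5093, 0.1282, 0.0562]
tool_rot: [-0.0, 0.997, -0.079, 0.001]
contact_force: [-3.9, -1.1, 5.7]
gripper_width: 0.412
```

Emit:
play_rows(
  deltas=[
    [[0,0,-0.0005],0],
    [[0,0,-0.001],0],
    [[0,0,-0.001],0],
  ],
)

```text
time: 15.68
tool_pos: [0.5093, 0.1282, 0.0551]
tool_rot: [-0.0, 0.997, -0.079, 0.001]
contact_force: [-3.7, -0.5, 5.1]
gripper_width: 0.41
```

Emit:
play_rows(
  deltas=[
    [[0,0,-0.0005],0],
    [[0,0,-0.001],0],
    [[0,0,-0.001],0],
  ],
)

```text
time: 16.05
tool_pos: [0.5093, 0.1282, 0.054]
tool_rot: [-0.0, 0.997, -0.079, 0.001]
contact_force: [-2.8, -1.0, 5.5]
gripper_width: 0.412
```

```bash
python3 -c "
from h import *
s=status.state();print(s['tool_pos'],s['tool_rot'],s['contact_force'],s['ft_torque'])"
```

```text
[0.50929788 0.12816258 0.0540395 ] [-2.83729506e-05  9.96896341e-01 -7.87236951e-02  5.14182479e-04] [-2.75598248 -0.96948558  5.49893484] [-0.19871815  0.55638432 -0.02142167]
```

Emit:
play_rows(
  deltas=[
    [[-0.0003,0,-0.0005],0],
    [[-0.0003,0,-0.001],0],
    [[-0.0003,0,-0.001],0],
  ],
)

```text
time: 16.42
tool_pos: [0.5093, 0.1282, 0.0531]
tool_rot: [-0.0, 0.997, -0.079, 0.001]
contact_force: [-2.3, -1.2, 6.0]
gripper_width: 0.41
```

Emit:
play_rows(
  deltas=[
    [[0,0,-0.0005],0],
    [[0,0,-0.001],0],
    [[0,0,-0.001],0],
  ],
)

```text
time: 16.8
tool_pos: [0.5092, 0.1282, 0.0521]
tool_rot: [-0.0, 0.997, -0.079, 0.001]
contact_force: [-1.7, -2.1, 5.0]
gripper_width: 0.412
```

Emit:
play_rows(
  deltas=[
    [[0,0,-0.0005],0],
    [[0,0,-0.001],0],
    [[0,0,-0.001],0],
  ],
)

```text
time: 17.18
tool_pos: [0.5092, 0.1282, 0.051]
tool_rot: [-0.0, 0.997, -0.079, 0.001]
contact_force: [-0.9, -1.4, 5.7]
gripper_width: 0.411
```

Emit:
play_rows(
  deltas=[
    [[0,0,-0.0003],0],
    [[0,0,-0.0003],0],
  ],
)

```text
time: 17.42
tool_pos: [0.5092, 0.1282, 0.0507]
tool_rot: [-0.0, 0.997, -0.079, 0.001]
contact_force: [-1.7, -1.5, 4.7]
gripper_width: 0.411
```

Emit:
play_rows(
  deltas=[
    [[0,0,-0.0003],0],
    [[0,0,-0.0003],0],
  ],
)

```text
time: 17.68
tool_pos: [0.5092, 0.1282, 0.0504]
tool_rot: [-0.0, 0.997, -0.079, 0.001]
contact_force: [-1.3, -1.1, 4.6]
gripper_width: 0.409
```

Emit:
play_rows(
  deltas=[
    [[0,0,-0.0003],0],
    [[0,0,-0.0003],0],
  ],
)

```text
time: 17.92
tool_pos: [0.5092, 0.1282, 0.0502]
tool_rot: [-0.0, 0.997, -0.079, 0.001]
contact_force: [-1.4, -1.1, 5.7]
gripper_width: 0.411
```

Emit:
play_rows(
  deltas=[
    [[0,0,-0.0003],0],
    [[0,0,-0.0003],0],
  ],
)

```text
time: 18.18
tool_pos: [0.5093, 0.1282, 0.0502]
tool_rot: [-0.0, 0.997, -0.079, 0.001]
contact_force: [-2.8, -1.2, 6.5]
gripper_width: 0.412
```

Emit:
play_rows(
  deltas=[
    [[0,0,-0.0003],0],
    [[0,0,-0.0003],0],
  ],
)

```text
time: 18.42
tool_pos: [0.5092, 0.1282, 0.0501]
tool_rot: [0.0, 0.997, -0.079, 0.001]
contact_force: [-4.2, -0.8, 8.9]
gripper_width: 0.414
```

Emit:
play_rows(
  deltas=[
    [[0,0,-0.0003],0],
    [[0,0,-0.0003],0],
  ],
)

```text
time: 18.68
tool_pos: [0.5093, 0.1282, 0.0502]
tool_rot: [0.0, 0.997, -0.079, 0.001]
contact_force: [-5.6, -2.0, 11.5]
gripper_width: 0.412
```

```bash
python3 look.py f;sed -i 's/sub\[215:275/sub[225:285/' g.py; python3 g.py f 424.0 262.0 0.043
```

```text
{'time': 18.775, 'tool_pos': [0.5093, 0.1282, 0.0502], 'tool_rot': [0.0, 0.9969, -0.0787, 0.0006], 'contact_force': [-4.7468, 0.0219, 11.449], 'ft_torque': [-0.4229, 0.8741, -0.0539], 'gripper_width': 0.4105}
765 0.04151790004731182
((525.3298950195312, 124.77454376220703), (84.67112731933594, 96.68820190429688), 81.7716293334961)
tilt [-0.00755418 -0.00275798  0.04603168]
[[471.42444  89.79377]
 [567.1173   75.95584]
 [579.23535 159.75531]
 [483.54248 173.59325]]
hole [0.55133772 0.12505388 0.0415179 ]
```

View pics/f.png

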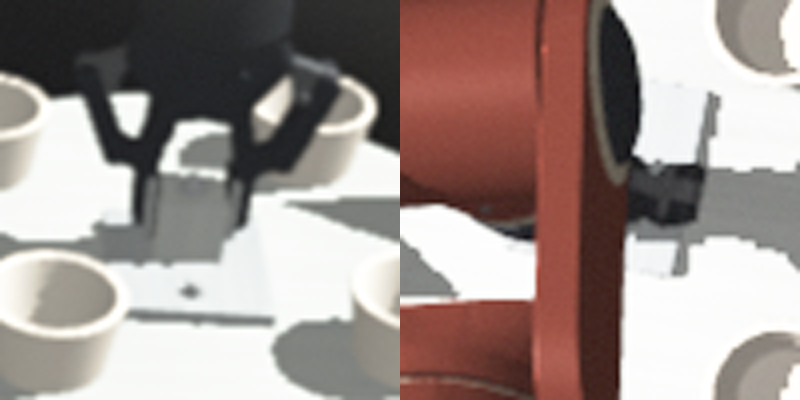

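The z reading has stopped 8 mm below bush contact while the force rises, so the plate is on the platter. I'll unload slightly, release, check, then withdraw upward.

Emit:
play_rows(
  deltas=[
    [[0.0003,0,0.0008],0],
    [[0.0003,0,0.0008],0],
  ],
)

```text
time: 19.02
tool_pos: [0.5092, 0.1282, 0.0502]
tool_rot: [-0.0, 0.997, -0.079, 0.0]
contact_force: [-4.0, -0.3, 7.4]
gripper_width: 0.413
```

Emit:
play_rows(
  deltas=[
    [[0,0,0],0],
    [[0,0,0],0],
    [[0,0,0],0],
    [[0,0,0],0],
    [[0,0,0],0],
  ],
  grip=0.9,
)

```text
time: 19.65
tool_pos: [0.5088, 0.1282, 0.0492]
tool_rot: [-0.0, 0.997, -0.079, -0.0]
contact_force: [0.9, -0.5, -0.3]
gripper_width: 0.953
```

Emit:
play_rows(
  deltas=[
    [[0,0,0.003],0],
    [[0,0,0.01],0],
    [[0,0,0.03],0],
    [[0,0,0.06],0],
    [[0,0,0.1],0],
  ],
)

```text
time: 20.27
tool_pos: [0.508, 0.1281, 0.1498]
tool_rot: [0.0, 0.997, -0.079, -0.001]
contact_force: [0.6, -0.7, 0.4]
gripper_width: 0.95
```

Emit:
play_rows(
  deltas=[
    [[0,0,0.05],0],
    [[-0.05,-0.05,0.06],0],
    [[-0.1,-0.1,0.06],0],
    [[-0.1,-0.15,0.06],0],
    [[-0.1,-0.2,0.06],0],
  ],
)

```text
time: 20.9
tool_pos: [0.408, -0.0734, 0.2104]
tool_rot: [0.0, 0.997, -0.079, 0.001]
contact_force: [-0.1, 0.6, -0.1]
gripper_width: 0.945
```

```bash
python3 look.py k
python3 - <<'E'
from h import *
d=np.load("kt.npy");P=pts("top",d);z=P[...,2]
im=cv2.imread("pics/ktopfull.png")
sub=np.zeros((480,640),bool);sub[205:300,165:265]=1
for lo,hi in((.0405,.048),(.076,.0815)):
    m=sub&(z>lo)&(z<hi);k,l,st,_=cv2.connectedComponentsWithStats(m.astype(np.uint8));m=l==1+np.argmax(st[1:,4])
    q=P[m];print(m.sum(),np.median(q[:,2]),cv2.minAreaRect((q[:,:2]*1000).astype(np.float32)))
    A=np.c_[q[:,:2],np.ones(len(q))];print("tilt",np.linalg.lstsq(A,q[:,2],rcond=None)[0][:2])
E
```

```text
{'time': 21.0, 'tool_pos': [0.4084, -0.0755, 0.2103], 'tool_rot': [0.0009, 0.9966, -0.0821, 0.0009], 'contact_force': [-0.3596, 0.2711, 0.576], 'ft_torque': [-0.0193, 0.0419, 0.0516], 'gripper_width': 0.9479}
1371 0.043424232116570094 ((523.626953125, 123.65625), (84.97610473632812, 94.45854949951172), 81.15174102783203)
tilt [-0.00195109 -0.00402969]
255 0.07899043020346941 ((508.76220703125, 126.18124389648438), (36.589447021484375, 35.988651275634766), 81.123779296875)
tilt [ 0.00886021 -0.00687751]
```

View pics/k.png

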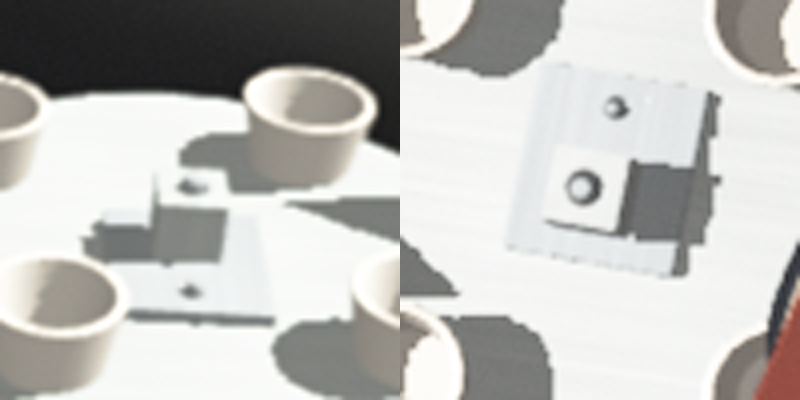

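The plate top measures 0.0434 m and the block top 0.0790 m (home: 0.043 and 0.079). The plate is level, and shaft and pin both show through their holes at crop (582,185) and (615,107). I'll let the arm settle and hand in.

Emit:
play_rows(
  deltas=[
    [[0,0,0],0],
    [[0,0,0],0],
    [[0,0,0],0],
  ],
)

```text
time: 21.38
tool_pos: [0.4089, -0.0708, 0.2093]
tool_rot: [-0.0, 0.997, -0.078, -0.0]
contact_force: [0.4, -0.1, -0.8]
gripper_width: 0.95
```

```bash
python3 -c "
from plant import ticket
print(ticket.job_done())"
```

```text
the job is handed in; nothing more can be done
None
```

The grip is back on the turntable, fully home, and released; the job was handed in at about 21.4 s, and it reported no verdict.

- **Fitting:** I took the grey metal grip (not the orange look-alikes) and threaded it over the shaft without contact. The pin rubbed lightly at first, about 3 N sideways, and a +0.015 rad turn cleared it. I then pressed the bush down its full 8 mm at about 9 N. The net wrist force peaked at 11.5 N upward, about 15 N on the turntable counting the grip's weight, against the 45 N limit.
- **Last checks:** The plate top measured 43.4 mm and the block top 79.0 mm (43 and 79 mm when home). Tilt was under 0.012 rad. The block centre lay about 1.4 mm from the shaft position I measured, which is within camera accuracy. Shaft and pin both show through their holes, and the arm stood clear with no contact force.
- **Disagreements:** While the grip was held, the scene camera read its height 2–3 mm lower than the arm did. The two cameras placed the shaft about 1.5 mm apart in y. The pin's direction came out as -0.15 rad from the top camera and -0.18 rad from the scene camera. Feeling for the pin settled its direction.
- **Not measured:** I saw nothing moved among the ramekins in the pictures, but took no final position readings of the ramekins, spatula or cups.

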